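Set the sliding stop of the sizing board and bring the exhibit up to it

ROBOT

A 6-joint arm with a two-finger parallel gripper is mounted at the origin on the work surface. World frame = base frame: x ahead of the robot, y to its left, z up, the work surface at z = 0. Lengths are in m, angles in rad, forces in N, time in s.
With the tool pointing down it reaches from about 0.275 to 0.825 m from the base axis. Payload 4.9 kg.
Tool frame: the origin (TCP) lies at the centre of the arm's flange, where the gripper is bolted on; the fingertips stand finger_overhang ahead of it and the grasp point (between the pads) lies 155 mm ahead of it (finger_overhang is the distance from the TCP to the fingertips, in m); z points along the fingers, y is the line along which they close (so a half turn about z gives the same grasp; the last joint's range is limited). The gripper opens to 85 mm and grips with 20 to 120 N. Pads are 22 mm wide; open, the fingers measure 114 mm over their backs; the gripper's body (76 mm by 85 mm) begins 54 mm behind the grasp point. The pads swing forward as they close: fully open they stand 13 mm farther back than shut.
Start: joints at [0.97, 0.326, -0.193, 1.052, 0, 1.437], TCP at [0.248, 0.491, 0.405] pointing down, gripper open.
Joint ranges: [-2.65, 2.65], [-0.97, 1.79], [-1.3, 1.35], [-1.93, 2.1], [-1.47, 1.37], [-3.14, 3.14]. Speed limits (rad/s): [2.57, 2.57, 3.14, 3.14, 3.14, 3.14].

INTERFACE

Orientations are given as a unit quaternion [x, y, z, w].
In Python, from cell import get_obs, snapshot, hand_in, finger_overhang gives the robot as it stands.
- The arm moves only by the tool move_arm, never from a script. Its argument "rows" is a list that holds one entry, the list of rows, each a list of 7 numbers: the closure in counts, from 0 (fully open) to 255 (shut), then the shift along the tool's x, y, z in cm, then the turn, a rotation vector about the tool's x, y, z in degrees. A call has 1 to 20 rows; each row shifts and turns the commanded pose from where the row before left it, along the tool's axes as they then stand; what a row does not reach is not made up. A row lasts 1/10 s, in which the tool goes at most 50 mm and 8.59 degrees, less where a joint would pass 70% of its speed; a pose out of reach is approached as far as the arm can. A call with a gripper value outside its range is refused whole. The fingers move at their own pace and stop on an object; "newtons" is the grip in N (left out, the last holds). Time passes only in rows, so rows that do not move let the fingers close. It gives the time, the measured TCP pose, the force, the opening and the grip force at its end, in the units of the state.
- get_obs(): the state, without advancing time (a new reading comes with each control period).
- snapshot(name): name is "side" or "top"; returns a dict with "frame" (480x640x3 uint8, red, green, blue), "fx", "fy", "cx", "cy" (pixels), "k1" (the pictures are not rectified: a ray, as slopes to the right and down, at radius r is drawn at 1 + k1 r^2 times it, then the intrinsics apply), "extrinsics" (4x4, takes a point from camera to world coordinates). Camera axes: x right, y down, z forward; pixel columns grow to the right and rows downward; lengths in m; the calibration is good to about 2 mm. A picture is of the moment at which its call begins. There is no depth.
- hand_in(): hands the job in; it is judged then, once.
The state is a dict: "t": time; "joint_positions": joint angles; "joint_velocities": joint speeds; "effort": joint torques, N m; "tcp_pos": TCP position; "eef_rot": TCP orientation; "wrist_force": force on the tool from outside, world axes, zero at the start; "ft_torque": the same for the moment, N m; "opening": finger opening in m; "gripper_force": force on a finger pad.
Only numpy, scipy, OpenCV 4.12 (cv2) and the standard library are available. Lean on these libraries where they do the work, as an engineer would, in place of code of your own. Each camera call takes 0.05 s, during which the arm holds its last target. There are 200 camera calls.

TASK

The recovered cash tin is to be photographed at the place set by the catch on the plywood sizing board. First, leaving the tin alone, push the sliding stop along its rail towards the catch until it clicks into the catch's notch and stays there; then push the tin along the board, without lifting it, until its end rests flat against the stop, with the stop still clicked in. Leave all the other things where they are and take the hand away.

Things in the scene. Friction and masses are not known exactly. Their poses are not given: they have to be found in the camera images.
- board: plywood sizing board flat on the table, 300 x 580 x 12 mm; origin: centre of its underside; x away from the robot, y along its length (robot's left), z up. Top face 12 mm above the table. Aluminium rail, 24 mm wide, top at 32 mm, along y at x = +105 mm, with dark end blocks (top at 42 mm). Along +y come, in order: tin, sliding stop, catch.
- stop_mark (a point): plunger tip on the sliding stop's dark steel carriage, behind the rail, 35 mm above the table; axes as the board's. In this frame the carriage covers x -58 to -17 mm, y +-22 mm, top 59 mm above the table, with a white index line at y = 0.
- stop_face (a point): middle of the -y face of the stop's jaw, an upright aluminium plate across the board, 10 mm thick (y), reaching 72 mm either way along x from here and from 15 to 59 mm above the table (this point: 37 mm). Axes as the board's; it lies at x -117, y -5 mm in stop_mark's frame.
- stop (a joint): travel of the stop along the rail in m, growing to the board's +y, 0 to 0.27. Slides against 2 N friction; from 25 mm before the notch resistance climbs to 8 to 10 N at a lip 6 mm before it, then drops as the plunger falls in; the spring centres it there to about 1 mm. Driving it on past the notch takes over 20 N, some 30 N at the peak; back out, about 15 N. Beyond, it runs free.
- catch: black clip, 56 mm long (y), 46 mm high, fixed at the board's back edge behind the rail, steel cam facing the rail, and on top a thin upright steel fin (top 65 mm above the table) in line with the notch. Origin: on the table under the plunger's place in the notch; axes as the board's. The stop is in the notch when stop_mark is at y = 0 here (within 3 mm).
- tin: grey steel cash tin, 75 (x) x 100 (y) x 45 mm plus a thin fixed wire handle on its lid (5 mm), about 0.45 kg, loose on the board, lid 57 mm above the table; 2 to 5 N pushes it along. Origin: centre of its underside; y along its length, roughly along the board. Its +y end goes against the jaw's -y face: the origin is then 50 mm from that face.
- padlock: bystander: brass padlock standing on the board's near strip, 22 x 40 x 62 mm, origin under its centre
- loupe: bystander: black loupe, 38 mm across, 36 mm high, on the board near its +y end, origin under its centre
- tape: bystander: roll of brown tape lying flat on the table, 90 mm across, 30 mm high, right of the board, origin under its centre
- prints: bystander: stack of photo prints, 100 x 150 x 22 mm, on the table left of the board, origin under its centre
- torch: bystander: black torch standing on its head, 36 mm across, 120 mm high, on the table beyond the board, origin under its centre
- mug: bystander: white mug, 80 mm across, 95 mm high, on the table beyond the board, origin under its centre
Things that resemble listed ones, but are neither listed nor needed, are in the scene too. What is meant by the tin is not red, and is the smaller of those in its own colour.

How it is judged:
On the way, in this order (a step that is already met when the one before it is completed fails the run):
1. the stop is clicked into the catch's notch (within 3 mm) while the tin still stands within 20 mm of its start (y of stop_mark in the frame of catch between -0.003 and 0.003 m and distance of tin from where it was at the start of the episode below 0.02 m), for 0.3 s.
2. the tin rests with its end flat against the stop (y of stop_mark in the frame of catch between -0.003 and 0.003 m and y of tin in the frame of stop_mark between -0.061 and -0.05 m and x of tin in the frame of stop_mark between -0.195 and -0.095 m and angle between the y axis of tin and the y axis of board, either way round below 0.1 rad and angle between tin's own z axis and vertical below 0.06 rad and height (world z) of tin below 0.016 m and linear speed of tin below 0.01 m/s), for 0.2 s.
At the end, for the whole second after the job is handed in: The stop is in the notch (stop_mark within 3 mm of the catch's origin along the rail); the tin stands flat on the board on the -y side of the jaw, its end against it (gap up to about 5 mm), square to the board within 0.10 rad, opposite the jaw and at rest (all of step 2); the robot touches nothing.
It fails at once if the tin is lifted or tipped (height (world z) of tin above 0.027 m or angle between tin's own z axis and vertical above 0.3 rad).
It fails at once if a bystander is moved by more than 20 mm or tipped (distance of any of padlock, loupe, tape, prints, torch, mug from where it was at the start of the episode above 0.02 m or angle between any of padlock, loupe, tape, prints, torch, mug's own z axis and vertical above 0.3 rad).
It also fails if it takes over 59 s, if anything falls off the work surface, if the arm or the gripper's body presses on something with over 40 N, if the wrist force passes 120 N, or if a joint passes its speed limit or range.

## Working session

There is one attempt and no reset: what is moved stays moved. The work goes in short steps, Python scripts to look and compute and a tool call to move; the robot and the scene stay as the last step left them, time stands still between calls to the robot, and variables do not carry over. Pictures are saved under pics/ and viewed, at most 10 in all, crops included, and the job is handed in when it is done.

Besides the shell and the picture viewer there is one more tool, called after "Request:" by a JSON object that holds its "fn" and its "kwargs", one argument or row to a line. move_arm: Moves the arm, as the interface text tells. Its arguments: {"type":"object","properties":{"rows":{"type":"array","items":{"type":"array","items":{"type":"array","items":{"type":"number"}}}},"newtons":{"type":"number"}},"required":["rows"]}

```bash
mkdir -p pics; python3 - <<'E'
from cell import *
import cv2,numpy as np,pickle
print(finger_overhang if not callable(finger_overhang) else finger_overhang())
o=get_obs();print({k:np.round(v,3).tolist() for k,v in o.items()})
for n in("top","side"):
    s=snapshot(n);pickle.dump(s,open(n+"0.pkl","wb"));cv2.imwrite(f"pics/{n}0.png",s["frame"][:,:,::-1]);print(n,s["fx"],s["fy"],s["cx"],s["cy"],s["k1"],np.round(s["extrinsics"],4).tolist())
E
```

```text
0.1734
{'t': 0.0, 'joint_positions': [0.97, 0.327, -0.194, 1.052, -0.0, 1.437], 'joint_velocities': [0.002, 0.0, 0.0, 0.002, -0.002, 0.001], 'effort': [0.001, -44.34, 26.244, 0.016, -0.0, -0.0], 'tcp_pos': [0.247, 0.491, 0.404], 'eef_rot': [0.231, 0.973, -0.001, -0.0], 'wrist_force': [-0.844, 0.223, -0.255], 'ft_torque': [-0.042, 0.026, 0.059], 'gripper_force': 0.0, 'opening': 0.085}
top 438.7777633351511 438.7777633351511 316.86532153876124 240.85775810567128 -0.04061540782426861 [[-0.0104, -0.9981, 0.0602, 0.4205], [-0.9998, 0.0115, 0.0178, 0.0136], [-0.0184, -0.06, -0.998, 1.3455], [0.0, 0.0, 0.0, 1.0]]
side 495.23515016515773 495.23515016515773 308.85115860425276 238.3428782710038 0.012193571253715547 [[-0.6952, -0.3892, 0.6044, -0.1575], [-0.7187, 0.3571, -0.5967, 0.7257], [0.0164, -0.8491, -0.5279, 0.6629], [0.0, 0.0, 0.0, 1.0]]
```

View pics/top0.png

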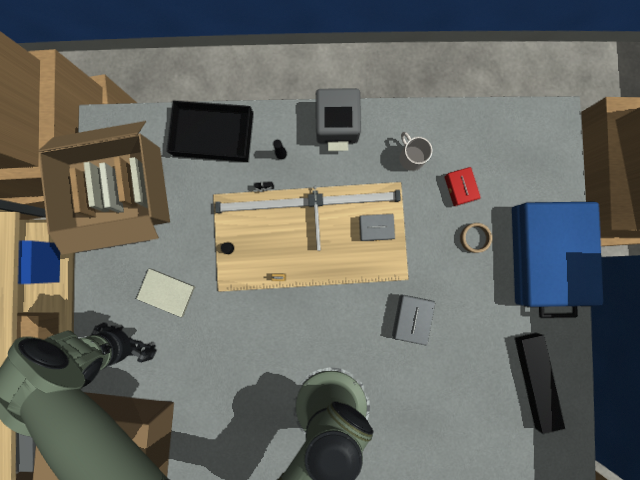

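View pics/side0.png

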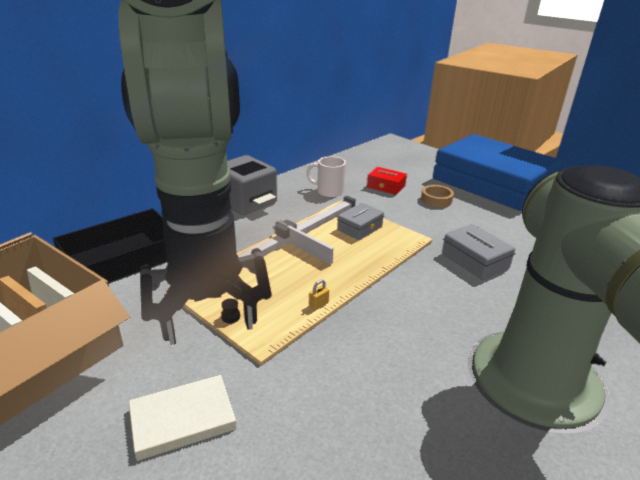

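The top view shows the board with corners near (214,196), (403,183), (408,279) and (219,291). On or beside it are the tin at (377,227), the jaw at (317,220), the catch at (263,186), the loupe at (227,248) and the padlock at (275,277). The side view shows the same layout, with a bigger grey tin and a red tin off the board. I'll enlarge it next.

```bash
python3 - <<'E'
import cv2,pickle
f=pickle.load(open("top0.pkl","rb"))["frame"][:,:,::-1]
a=cv2.resize(f[175:295,210:410],None,fx=4,fy=4,interpolation=cv2.INTER_CUBIC)
cv2.imwrite("pics/c1.png",a)
a=cv2.resize(f[172:212,245:345],None,fx=8,fy=8,interpolation=cv2.INTER_CUBIC)
cv2.imwrite("pics/c2.png",a)
E
cat > h.py <<'E'
import numpy as np,cv2,pickle
def px2w(s,uv,z):
    K=np.array([[s["fx"],0,s["cx"]],[0,s["fy"],s["cy"]],[0,0,1]])
    p=cv2.undistortPoints(np.array([[uv]],float),K,np.array([s["k1"],0,0,0]))[0,0]
    T=np.array(s["extrinsics"]);d=T[:3,:3]@[p[0],p[1],1];o=T[:3,3]
    return (o+d*(z-o[2])/d[2])[:2]
E
```

```text
(no output)
```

View pics/c1.png

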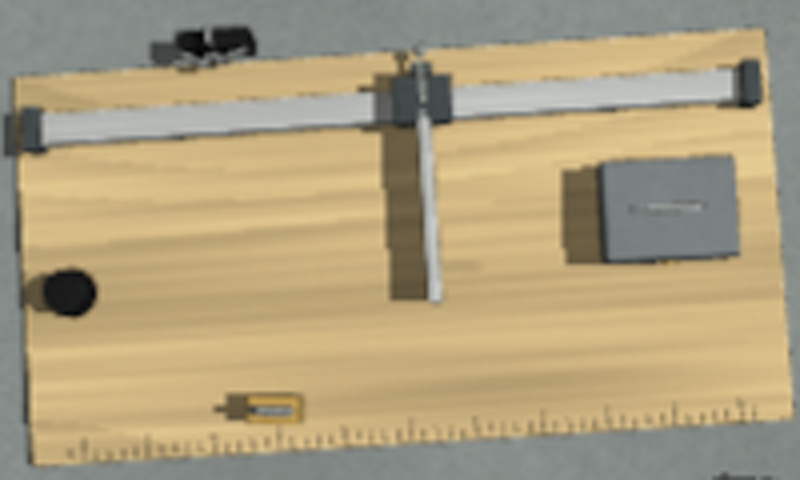

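View pics/c2.png

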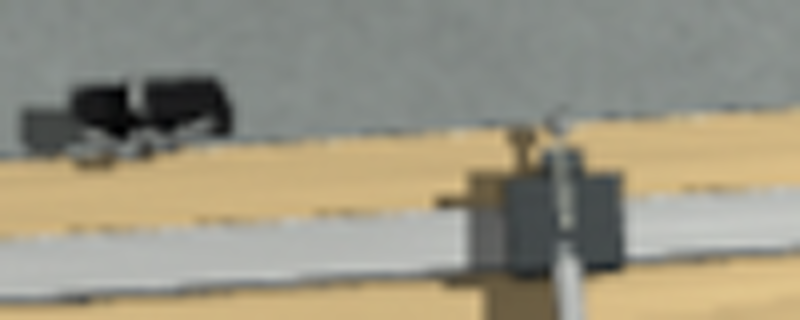

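c2 shows the carriage top spanning x 506–622 with its index line at about (563,200), and the catch fin at about (135,97). c1 gives the board corners, tin corners and jaw.

```bash
cat >> h.py <<'E'
E
python3 - <<'E'
from h import *
s=pickle.load(open("top0.pkl","rb"))
c1=lambda u,v,z:px2w(s,((u+.5)/4-.5+210,(v+.5)/4-.5+175),z)
c2=lambda u,v,z:px2w(s,((u+.5)/8-.5+245,(v+.5)/8-.5+172),z)
B=np.array([c1(*p,.012) for p in[(14,76),(766,29),(794,416),(33,464)]])
print("board",B.round(4).tolist(),B.mean(0),[np.linalg.norm(B[i]-B[i-1]).round(3) for i in range(4)])
ey=(B[0]-B[1]+B[3]-B[2]);ey/=np.linalg.norm(ey);ex=np.array([ey[1],-ey[0]]);c=B.mean(0)
print("ex",ex,"ey",ey,"yaw deg",np.degrees(np.arctan2(-ey[0],ey[1])))
f=lambda p:np.round([(p-c)@ex*1e3,(p-c)@ey*1e3],1).tolist()
for n,p in dict(carr1=c2(506,222,.059),carr2=c2(622,222,.059),carrN=c2(563,272,.059),carrF=c2(563,172,.059),idx=c2(563,200,.059),finA=c2(133,82,.065),finB=c2(137,112,.065),
 t1=c1(602,160,.057),t2=c1(735,155,.057),t3=c1(740,256,.057),t4=c1(605,262,.057),jN=c1(441,300,.059),jNl=c1(429,300,.059),jF=c1(429,125,.059),loupe=c1(71,292,.036),padlk=c1(275,408,.045),blkL=c1(33,125,.042),blkR=c1(748,82,.042)).items(): print(n,p.round(4),f(p))
E
```

```text
board [[0.6507, 0.3561], [0.6791, -0.2229], [0.3834, -0.2374], [0.3526, 0.3404]] [0.51644664 0.05905011] [np.float64(0.298), np.float64(0.58), np.float64(0.296), np.float64(0.579)]
ex [0.99869566 0.05105856] ey [-0.05105856  0.99869566] yaw deg 2.9267128535467837
carr1 [0.6215 0.062 ] [105.0, -2.4]
carr2 [0.6209 0.0191] [102.3, -45.2]
carrN [0.6026 0.0411] [85.1, -22.3]
carrF [0.6398 0.0408] [122.3, -24.6]
idx [0.6294 0.0409] [111.9, -23.9]
finA [0.6747 0.1994] [165.2, 132.1]
finB [0.6634 0.1979] [153.9, 131.2]
t1 [ 0.5743 -0.0918] [50.0, -153.6]
t2 [ 0.5768 -0.1899] [47.6, -251.7]
t3 [ 0.5022 -0.1919] [-27.1, -249.9]
t4 [ 0.4989 -0.0928] [-25.3, -150.7]
jN [0.4722 0.028 ] [-45.7, -28.8]
jNl [0.4723 0.0368] [-45.2, -20.0]
jF [0.6016 0.0354] [83.8, -27.9]
loupe [0.4822 0.306 ] [-21.6, 248.4]
padlk [0.3942 0.1519] [-117.4, 99.0]
blkL [0.6081 0.3338] [105.5, 269.7]
blkR [ 0.6334 -0.2032] [103.4, -267.8]
```

Request:
{"fn": "move_arm", "kwargs": {
  "rows": [
    [[135,0,0,0,0,0,7.55],[135,0,0,0,0,0,7.55],[135,0,0,0,0,0,7.55],[135,0,0,0,0,0,7.55],[135,0,0,0,0,0,7.55],[135,0,0,0,0,0,7.55],[135,0,0,0,0,0,7.55],[135,0,0,0,0,0,7.55]]
  ],
  "newtons": 40
}}

```text
t: 0.9
tcp_pos: [0.2474, 0.491, 0.4042]
eef_rot: [0.691, 0.723, -0.001, 0.0]
wrist_force: [-0.3, 1.2, -0.9]
opening: 0.0401
gripper_force: 0.0
```

Request:
{"fn": "move_arm", "kwargs": {
  "rows": [
    [[135,-3.4,1.9,0,0,0,0],[135,-3.4,1.9,0,0,0,0],[135,-3.4,1.9,0,0,0,0],[135,-3.4,1.9,0,0,0,0],[135,-3.4,1.9,0,0,0,0],[135,-3.4,1.9,0,0,0,0],[135,-3.4,1.9,0,0,0,0],[135,-3.4,1.9,0,0,0,0],[135,-3.4,1.9,0,0,0,0],[135,-3.4,1.9,0,0,0,0],[135,-3.4,1.9,0,0,0,0],[135,-3.4,1.9,0,0,0,0],[135,-3.4,1.9,0,0,0,0],[135,-3.4,1.9,0,0,0,0],[135,-3.4,1.9,0,0,0,0],[135,0,0,0,0,0,0],[135,0,0,0,0,0,0]]
  ]
}}

```text
t: 2.6
tcp_pos: [0.5575, -0.0047, 0.4039]
eef_rot: [0.69, 0.724, -0.0, -0.001]
wrist_force: [-0.4, -0.1, 0.5]
opening: 0.0401
gripper_force: 0.0
```

```bash
cat >> h.py <<'E'
def st():
    from cell import get_obs
    from scipy.spatial.transform import Rotation as R
    o=get_obs();c=np.array([.51645,.05905]);ex=np.array([.9987,.05106]);ey=np.array([-.05106,.9987])
    p=np.array(o["tcp_pos"]);M=R.from_quat(o["eef_rot"]).as_matrix()
    print("t",o["t"],"board xy mm",((p[:2]-c)@ex*1e3).round(1),((p[:2]-c)@ey*1e3).round(1),"z",p[2].round(4),"op",round(float(o["opening"]),4),"F",np.round(o["wrist_force"],1),"tooly",M[:,1].round(3),"toolz",M[:,2].round(3),"q",np.round(o["joint_positions"],2))
E
python3 -c "from h import *;st()"
```

```text
t 2.6 board xy mm 37.8 -65.8 z 0.4039 op 0.0401 F [-0.4 -0.1  0.5] tooly [ 0.999  0.048 -0.002] toolz [-0.002  0.001 -1.   ] q [-0.14  0.34 -0.17  1.06  0.    1.38]
```

Request:
{"fn": "move_arm", "kwargs": {
  "rows": [
    [[135,0,0,3,0,0,0],[135,0,0,3,0,0,0],[135,0,0,3,0,0,0],[135,0,0,3,0,0,0],[135,0,0,2.5,0,0,0],[135,0,0,2,0,0,0],[135,0,0,1.5,0,0,0],[135,0,0,1.2,0,0,0],[135,0,0,1,0,0,0],[135,0,0,0,0,0,0],[135,0,0,0,0,0,0]]
  ]
}}

```text
t: 3.7
tcp_pos: [0.5576, -0.0038, 0.203]
eef_rot: [0.689, 0.725, 0.0, 0.0]
wrist_force: [-0.4, -0.1, 0.1]
opening: 0.0402
gripper_force: 0.0
```

```bash
python3 - <<'E'
from h import *;from cell import snapshot
st();s=snapshot("side");cv2.imwrite("pics/s1.png",cv2.resize(s["frame"][150:350,180:450,::-1],None,fx=2.9,fy=2.9,interpolation=cv2.INTER_CUBIC))
E
```

```text
t 3.7 board xy mm 37.9 -64.9 z 0.203 op 0.0402 F [-0.4 -0.1  0.1] tooly [0.999 0.05  0.   ] toolz [ 0. -0. -1.] q [-0.14  0.55 -0.42  0.6   0.    1.38]
```

View pics/s1.png

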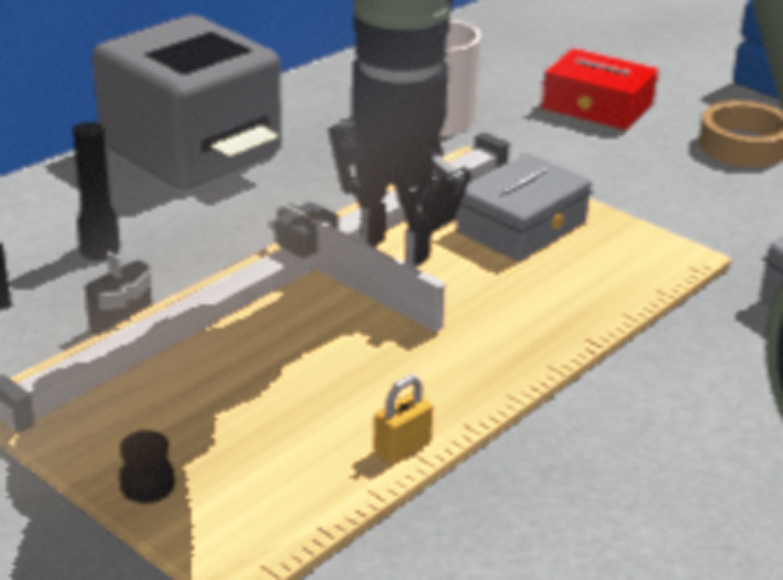

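The fingers are behind the jaw and clear of the tin. Now I'll push most of the way.

Request:
{"fn": "move_arm", "kwargs": {
  "rows": [
    [[135,0.8,0,0,0,0,0],[135,0.8,0,0,0,0,0],[135,0.5,0,0,0,0,0],[135,0.5,0,0,0,0,0],[135,0.6,0,0,0,0,0],[135,0.8,0,0,0,0,0],[135,1,0,0,0,0,0],[135,1,0,0,0,0,0],[135,1,0,0,0,0,0],[135,1,0,0,0,0,0],[135,1,0,0,0,0,0],[135,1,0,0,0,0,0],[135,1,0,0,0,0,0],[135,1,0,0,0,0,0],[135,1,0,0,0,0,0],[135,0.8,0,0,0,0,0],[135,0.4,0,0,0,0,0],[135,0.2,0,0,0,0,0],[135,0,0,0,0,0,0]]
  ]
}}

```text
t: 5.65
tcp_pos: [0.5502, 0.1402, 0.2025]
eef_rot: [0.689, 0.725, 0.0, -0.001]
wrist_force: [0.1, 0.8, 0.8]
opening: 0.0403
gripper_force: 0.0
```

```bash
python3 - <<'E'
from h import *;from cell import snapshot
st();s=snapshot("top");pickle.dump(s,open("top1.pkl","wb"));cv2.imwrite("pics/c3.png",cv2.resize(s["frame"][172:252,245:345,::-1],None,fx=7,fy=7,interpolation=cv2.INTER_CUBIC))
E
```

```text
t 5.65 board xy mm 37.9 79.3 z 0.2025 op 0.0403 F [0.1 0.8 0.8] tooly [ 0.999  0.05  -0.   ] toolz [-0.     0.001 -1.   ] q [ 0.12  0.57 -0.39  0.61  0.    1.64]
```

View pics/c3.png

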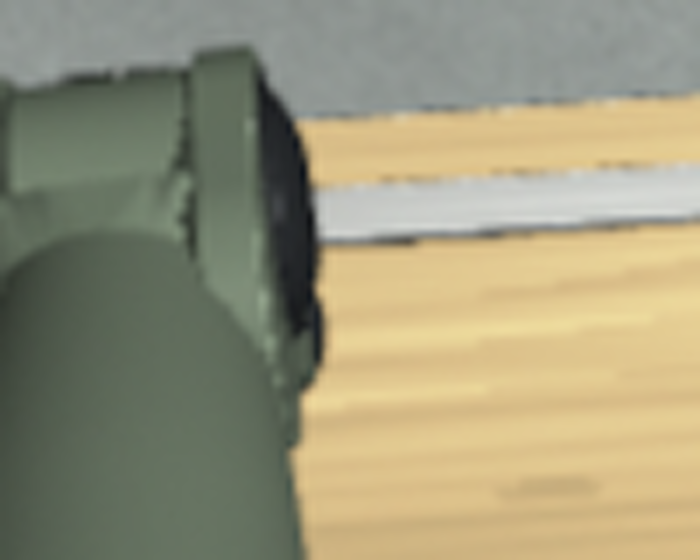

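The arm hides the stop from above, so I'll use the side camera.

```bash
cat >> h.py <<'E'
def side(name,x0,y0,w,h,k):
    from cell import snapshot
    s=snapshot("side");pickle.dump(s,open("s.pkl","wb"))
    cv2.imwrite(f"pics/{name}.png",cv2.resize(s["frame"][y0:y0+h,x0:x0+w,::-1],None,fx=k,fy=k,interpolation=cv2.INTER_CUBIC))
E
python3 -c "from h import *;side('s2',180,190,160,120,5)"
```

```text
(no output)
```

View pics/s2.png

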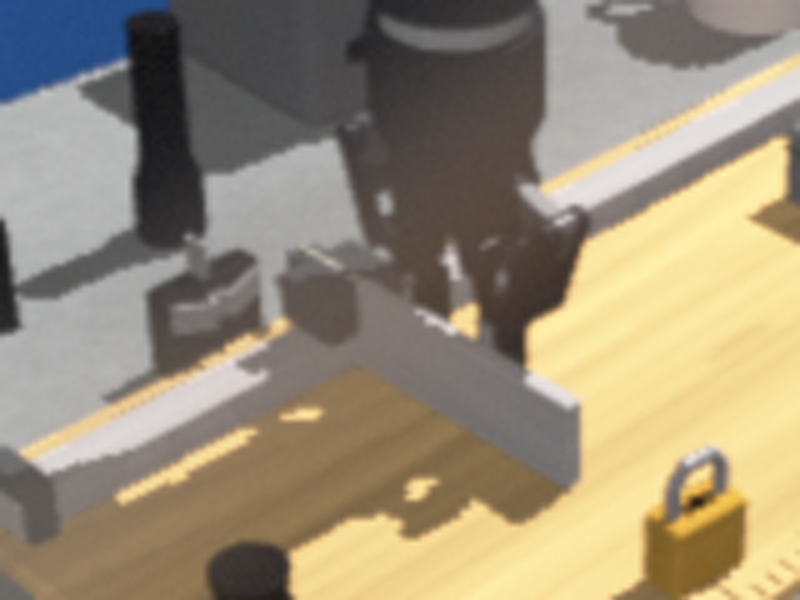

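s2 shows the index line at about (308,250)–(350,268), the fin at about (200,252) and the jaw's near top corner at about (578,405). The stop is still short of the notch.

```bash
cat >> h.py <<'E'
c=np.array([.51645,.05905]);ex=np.array([.9987,.05106]);ey=np.array([-.05106,.9987])
def sp(u,v,z,x0=180,y0=190,k=5):
    s=pickle.load(open("s.pkl","rb"));p=px2w(s,((u+.5)/k-.5+x0,(v+.5)/k-.5+y0),z)
    return np.round([(p-c)@ex*1e3,(p-c)@ey*1e3],1)
E
python3 - <<'E'
from h import *
for n,p in dict(i1=(308,250,.059),i2=(350,268,.059),jn=(578,405,.059),fin_top=(190,234,.065),fin_top2=(204,242,.065)).items(): print(n,sp(*p))
E
```

```text
i1 [123.2  96. ]
i2 [98.  92.7]
jn [-50.3  96.6]
fin_top [164.5 130.7]
fin_top2 [154.5 130.6]
```

Request:
{"fn": "move_arm", "kwargs": {
  "rows": [
    [[135,0.5,0,0,0,0,0],[135,0.5,0,0,0,0,0],[135,0.4,0,0,0,0,0],[135,0.4,0,0,0,0,0],[135,0.2,0,0,0,0,0],[135,0.2,0,0,0,0,0],[135,0.1,0,0,0,0,0],[135,0.1,0,0,0,0,0],[135,0,0,0,0,0,0]]
  ]
}}

```text
t: 6.65
tcp_pos: [0.5491, 0.1627, 0.2025]
eef_rot: [0.69, 0.724, -0.002, 0.002]
wrist_force: [-1.1, -8.1, -0.1]
opening: 0.0401
gripper_force: 4.2
```

Request:
{"fn": "move_arm", "kwargs": {
  "rows": [
    [[135,0.1,0,0,0,0,0],[135,0.1,0,0,0,0,0],[135,0,0,0,0,0,0]]
  ]
}}

```text
t: 6.95
tcp_pos: [0.549, 0.1646, 0.2025]
eef_rot: [0.69, 0.724, -0.002, 0.002]
wrist_force: [0.4, -9.2, -0.1]
opening: 0.0402
gripper_force: 4.4
```

```bash
python3 -c "from h import *;st()"
```

```text
t 6.95 board xy mm 37.9 103.7 z 0.2025 op 0.0402 F [ 0.4 -9.2 -0.1] tooly [ 0.999  0.049 -0.001] toolz [-0.    -0.005 -1.   ] q [ 0.16  0.58 -0.37  0.62 -0.    1.69]
```

Request:
{"fn": "move_arm", "kwargs": {
  "rows": [
    [[135,0.1,0,0,0,0,0],[135,0,0,0,0,0,0]]
  ]
}}

```text
t: 7.15
tcp_pos: [0.5489, 0.1655, 0.2025]
eef_rot: [0.69, 0.724, -0.002, 0.002]
wrist_force: [-0.4, -8.7, 0.0]
opening: 0.0401
gripper_force: 4.5
```

Request:
{"fn": "move_arm", "kwargs": {
  "rows": [
    [[135,0.1,0,0,0,0,0],[135,0,0,0,0,0,0]]
  ]
}}

```text
t: 7.35
tcp_pos: [0.5489, 0.1664, 0.2025]
eef_rot: [0.69, 0.724, -0.002, 0.002]
wrist_force: [0.1, -9.2, 0.1]
opening: 0.0403
gripper_force: 4.6
```

Request:
{"fn": "move_arm", "kwargs": {
  "rows": [
    [[135,0.1,0,0,0,0,0],[135,0,0,0,0,0,0]]
  ]
}}

```text
t: 7.55
tcp_pos: [0.5488, 0.1674, 0.2025]
eef_rot: [0.69, 0.724, -0.002, 0.002]
wrist_force: [0.4, -9.5, 0.1]
opening: 0.0401
gripper_force: 4.8
```

Request:
{"fn": "move_arm", "kwargs": {
  "rows": [
    [[135,0.1,0,0,0,0,0],[135,0,0,0,0,0,0]]
  ]
}}

```text
t: 7.75
tcp_pos: [0.5488, 0.1683, 0.2025]
eef_rot: [0.69, 0.724, -0.002, 0.002]
wrist_force: [-0.3, -9.5, 0.4]
opening: 0.0403
gripper_force: 4.9
```

Request:
{"fn": "move_arm", "kwargs": {
  "rows": [
    [[135,0.1,0,0,0,0,0],[135,0,0,0,0,0,0]]
  ]
}}

```text
t: 7.95
tcp_pos: [0.5487, 0.1698, 0.2025]
eef_rot: [0.69, 0.724, -0.001, 0.001]
wrist_force: [-1.2, -5.9, 0.2]
opening: 0.0401
gripper_force: 2.8
```

Request:
{"fn": "move_arm", "kwargs": {
  "rows": [
    [[135,0.1,0,0,0,0,0],[135,0,0,0,0,0,0]]
  ]
}}

```text
t: 8.15
tcp_pos: [0.5488, 0.1723, 0.2028]
eef_rot: [0.689, 0.725, 0.001, -0.001]
wrist_force: [-0.8, 0.9, 0.3]
opening: 0.0401
gripper_force: 0.0
```

The force peaked at 9.5 N and fell to zero, so the stop has clicked in. Now I'll back off, lift and go behind the tin.

Request:
{"fn": "move_arm", "kwargs": {
  "rows": [
    [[135,-0.5,0,0,0,0,0],[135,-1,0,0,0,0,0],[135,-1,0,0,0,0,0],[135,0,0,-2,0,0,0],[135,0,0,-3,0,0,0],[135,0,0,-4,0,0,0],[135,0,0,-3,0,0,0],[135,0,0,-1,0,0,0],[135,0,0,0,0,0,0]]
  ]
}}

```text
t: 9.05
tcp_pos: [0.5507, 0.1463, 0.3341]
eef_rot: [0.69, 0.724, 0.001, 0.001]
wrist_force: [-0.9, 0.2, -0.2]
opening: 0.0406
gripper_force: 0.0
```

Request:
{"fn": "move_arm", "kwargs": {
  "rows": [
    [[135,-3,-0.2,0,0,0,0],[135,-3,-0.2,0,0,0,0],[135,-3,-0.2,0,0,0,0],[135,-3,-0.2,0,0,0,0],[135,-3,-0.2,0,0,0,0],[135,-3,-0.2,0,0,0,0],[135,-3,-0.2,0,0,0,0],[135,-3,-0.2,0,0,0,0],[135,-3,-0.2,0,0,0,0],[135,-3,-0.2,0,0,0,0],[135,-3,-0.2,0,0,0,0],[135,-3,-0.2,0,0,0,0],[135,-1.5,-0.2,0,0,0,0],[135,0,0,0,0,0,0],[135,0,0,0,0,0,0]]
  ]
}}

```text
t: 10.55
tcp_pos: [0.5423, -0.2284, 0.3315]
eef_rot: [0.689, 0.724, 0.0, -0.001]
wrist_force: [-0.2, 0.2, 0.3]
opening: 0.0404
gripper_force: 0.0
```

```bash
python3 - <<'E'
from h import *
st()
from cell import snapshot
s=snapshot("top");pickle.dump(s,open("top2.pkl","wb"));cv2.imwrite("pics/c4.png",cv2.resize(s["frame"][175:295,210:410,::-1],None,fx=4,fy=4,interpolation=cv2.INTER_CUBIC))
E
```

```text
t 10.55 board xy mm 11.1 -288.4 z 0.3315 op 0.0404 F [-0.2  0.2  0.3] tooly [ 0.999  0.05  -0.002] toolz [-0.002  0.002 -1.   ] q [-0.52  0.45 -0.2   0.92  0.    1.  ]
```

View pics/c4.png

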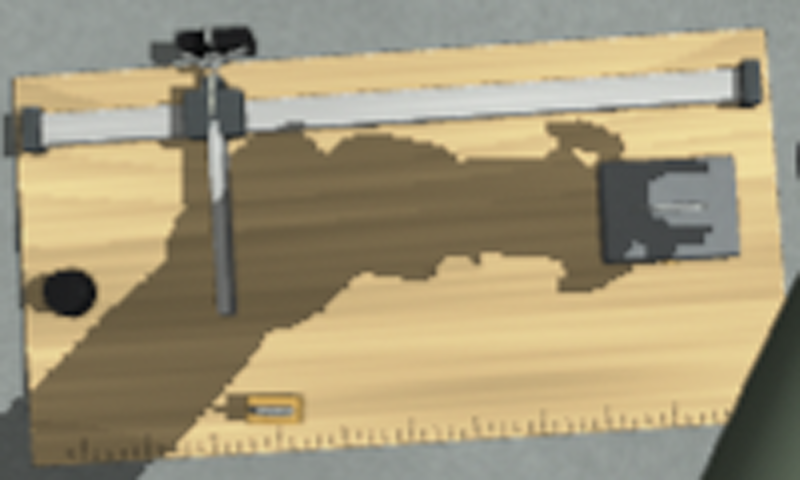

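c4 shows the index line at (212,90), level with the fin at (212,40): the stop is in the notch, and the tin has not moved.

```bash
python3 - <<'E'
from h import *
s=pickle.load(open("top2.pkl","rb"))
for n,(u,v,z) in dict(idx=(212,90,.059),cl=(187,105,.059),cr=(244,105,.059),fin=(212,40,.065),jN=(235,312,.059),jF=(225,130,.059)).items():
    p=px2w(s,((u+.5)/4-.5+210,(v+.5)/4-.5+175),z);print(n,((p-c)@ex*1e3).round(1),((p-c)@ey*1e3).round(1))
E
```

```text
idx 120.3 131.0
cl 110.3 150.2
cr 107.5 107.9
fin 156.5 128.2
jN -45.1 122.9
jF 89.8 123.0
```

Request:
{"fn": "move_arm", "kwargs": {
  "rows": [
    [[135,-0.5,0,2,0,0,0],[135,0,0,3,0,0,0],[135,0,0,3,0,0,0],[135,0,0,2,0,0,0],[135,0,0,1.5,0,0,0],[135,0,0,1,0,0,0],[135,0,0,0.6,0,0,0],[135,0,0,0,0,0,0]]
  ]
}}

```text
t: 11.4
tcp_pos: [0.5429, -0.2333, 0.2013]
eef_rot: [0.689, 0.725, -0.0, -0.0]
wrist_force: [-0.5, -0.6, -0.1]
opening: 0.0405
gripper_force: 0.0
```

Request:
{"fn": "move_arm", "kwargs": {
  "rows": [
    [[135,0.8,0,0,0,0,0],[135,0.6,0,0,0,0,0],[135,0.5,0,0,0,0,0],[135,0.5,0,0,0,0,0],[135,0.5,0,0,0,0,0],[135,0.6,0,0,0,0,0],[135,0.8,0,0,0,0,0],[135,0.8,0,0,0,0,0],[135,0.8,0,0,0,0,0],[135,0.8,0,0,0,0,0],[135,0.8,0,0,0,0,0],[135,0.8,0,0,0,0,0],[135,0.8,0,0,0,0,0],[135,0.8,0,0,0,0,0],[135,0.8,0,0,0,0,0],[135,0.8,0,0,0,0,0],[135,0.8,0,0,0,0,0],[135,0.8,0,0,0,0,0],[135,0.6,0,0,0,0,0],[135,0.4,0,0,0,0,0]]
  ]
}}

```text
t: 13.4
tcp_pos: [0.5358, -0.0925, 0.2016]
eef_rot: [0.689, 0.725, -0.0, -0.0]
wrist_force: [0.2, -3.4, 2.2]
opening: 0.0402
gripper_force: 1.8
```

```bash
python3 -c "from h import *;st();side('s3',180,150,240,180,3.3)"
```

```text
t 13.4 board xy mm 11.6 -152.3 z 0.2016 op 0.0402 F [ 0.2 -3.4  2.2] tooly [ 0.999  0.05  -0.   ] toolz [-0.  0. -1.] q [-0.31  0.54 -0.46  0.58  0.    1.21]
```

View pics/s3.png

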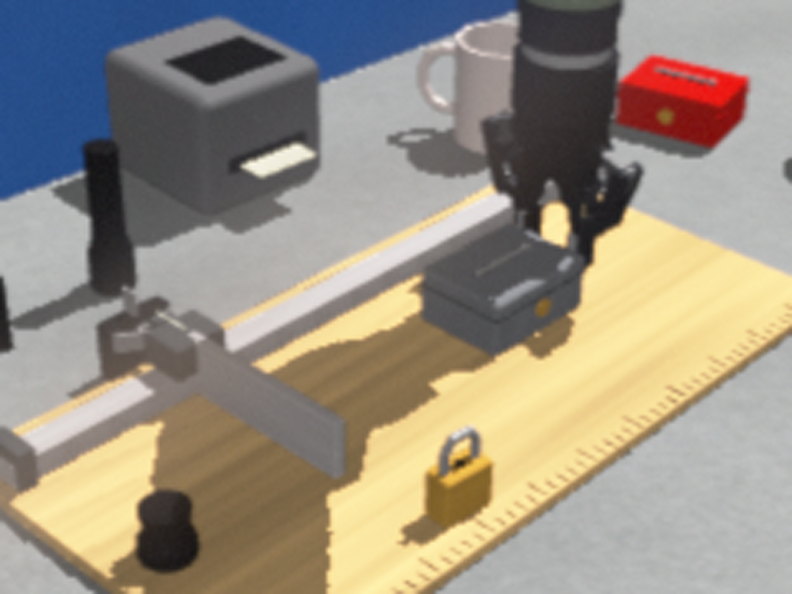

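The tin is sliding square. Its +y top edge runs from (423,278) to (493,308).

```bash
python3 - <<'E'
from h import *
for p in [(423,280,.057),(493,309,.057),(583,258,.057),(345,421,.059)]: print(sp(*p,180,150,3.3))
E
```

```text
[ 32.  -29.9]
[-28.8 -35.8]
[ -30.1 -134.2]
[-50.4 129. ]
```

Request:
{"fn": "move_arm", "kwargs": {
  "rows": [
    [[135,0.6,0,0,0,0,0],[135,0.8,0,0,0,0,0],[135,0.8,0,0,0,0,0],[135,0.8,0,0,0,0,0],[135,0.8,0,0,0,0,0],[135,0.8,0,0,0,0,0],[135,0.8,0,0,0,0,0],[135,0.8,0,0,0,0,0],[135,0.8,0,0,0,0,0],[135,0.8,0,0,0,0,0],[135,0.8,0,0,0,0,0],[135,0.8,0,0,0,0,0],[135,0.8,0,0,0,0,0],[135,0.8,0,0,0,0,0],[135,0.8,0,0,0,0,0],[135,0.8,0,0,0,0,0],[135,0.6,0,0,0,0,0],[135,0.4,0,0,0,0,0],[135,0.2,0,0,0,0,0],[135,0,0,0,0,0,0]]
  ]
}}

```text
t: 15.45
tcp_pos: [0.5291, 0.045, 0.2017]
eef_rot: [0.689, 0.725, 0.0, -0.0]
wrist_force: [-0.3, -0.1, 0.1]
opening: 0.0401
gripper_force: 0.0
```

```bash
python3 -c "from h import *;st();side('s4',180,190,160,120,5)"
```

```text
t 15.45 board xy mm 11.9 -14.6 z 0.2017 op 0.0401 F [-0.3 -0.1  0.1] tooly [0.999 0.05  0.   ] toolz [ 0.     0.001 -1.   ] q [-0.05  0.52 -0.49  0.56  0.    1.47]
```

View pics/s4.png

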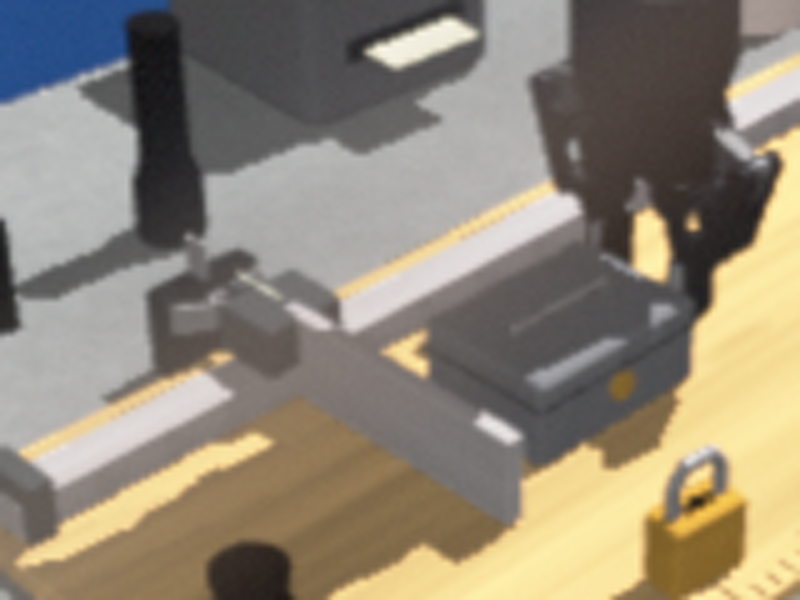

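The tin's near +y corner is at about (535,405), with a gap of about 20 mm to the jaw. I'll close it slowly while watching the force.

Request:
{"fn": "move_arm", "kwargs": {
  "rows": [
    [[135,0.3,0,0,0,0,0],[135,0.3,0,0,0,0,0],[135,0.3,0,0,0,0,0],[135,0.3,0,0,0,0,0],[135,0.2,0,0,0,0,0],[135,0.1,0,0,0,0,0],[135,0,0,0,0,0,0]]
  ]
}}

```text
t: 16.2
tcp_pos: [0.5284, 0.0598, 0.2018]
eef_rot: [0.689, 0.725, 0.0, 0.0]
wrist_force: [0.2, -0.9, 1.6]
opening: 0.0401
gripper_force: 1.0
```

Request:
{"fn": "move_arm", "kwargs": {
  "rows": [
    [[135,0.1,0,0,0,0,0],[135,0.1,0,0,0,0,0],[135,0,0,0,0,0,0]]
  ]
}}

```text
t: 16.5
tcp_pos: [0.5283, 0.0616, 0.2018]
eef_rot: [0.689, 0.724, 0.0, 0.0]
wrist_force: [0.8, -3.5, 1.7]
opening: 0.04
gripper_force: 1.5
```

```bash
python3 - <<'E'
from h import *
print(sp(535,406,.057),sp(522,437,.059));st()
E
```

```text
[-36.  107.7] [-49.6 128.7]
t 16.5 board xy mm 12.0 2.0 z 0.2018 op 0.04 F [ 0.8 -3.5  1.7] tooly [0.999 0.05  0.   ] toolz [ 0. -0. -1.] q [-0.02  0.52 -0.49  0.56 -0.    1.5 ]
```

Request:
{"fn": "move_arm", "kwargs": {
  "rows": [
    [[135,0.1,0,0,0,0,0],[135,0,0,0,0,0,0]]
  ]
}}

```text
t: 16.7
tcp_pos: [0.5283, 0.0626, 0.2018]
eef_rot: [0.689, 0.724, 0.0, 0.0]
wrist_force: [0.6, -3.7, 1.8]
opening: 0.0404
gripper_force: 1.6
```

Request:
{"fn": "move_arm", "kwargs": {
  "rows": [
    [[135,0.1,0,0,0,0,0],[135,0,0,0,0,0,0]]
  ]
}}

```text
t: 16.9
tcp_pos: [0.5283, 0.0637, 0.2018]
eef_rot: [0.689, 0.724, 0.0, 0.0]
wrist_force: [-0.6, -3.8, 3.1]
opening: 0.0406
gripper_force: 1.7
```

Request:
{"fn": "move_arm", "kwargs": {
  "rows": [
    [[135,0.1,0,0,0,0,0],[135,0,0,0,0,0,0]]
  ]
}}

```text
t: 17.1
tcp_pos: [0.5282, 0.0647, 0.2017]
eef_rot: [0.689, 0.725, 0.0, 0.0]
wrist_force: [0.6, -2.9, 2.4]
opening: 0.0402
gripper_force: 1.7
```

Request:
{"fn": "move_arm", "kwargs": {
  "rows": [
    [[135,0.1,0,0,0,0,0],[135,0,0,0,0,0,0]]
  ]
}}

```text
t: 17.3
tcp_pos: [0.5281, 0.0657, 0.2017]
eef_rot: [0.689, 0.725, 0.0, 0.0]
wrist_force: [1.2, -4.0, 2.5]
opening: 0.0403
gripper_force: 1.7
```

Request:
{"fn": "move_arm", "kwargs": {
  "rows": [
    [[135,0.1,0,0,0,0,0],[135,0,0,0,0,0,0]]
  ]
}}

```text
t: 17.5
tcp_pos: [0.528, 0.0667, 0.2017]
eef_rot: [0.689, 0.725, 0.0, -0.0]
wrist_force: [0.4, -3.6, 3.0]
opening: 0.0404
gripper_force: 1.7
```

Request:
{"fn": "move_arm", "kwargs": {
  "rows": [
    [[135,0.1,0,0,0,0,0],[135,0,0,0,0,0,0]]
  ]
}}

```text
t: 17.7
tcp_pos: [0.528, 0.0678, 0.2017]
eef_rot: [0.689, 0.725, 0.0, -0.0]
wrist_force: [0.7, -2.8, 2.8]
opening: 0.0401
gripper_force: 1.7
```

Request:
{"fn": "move_arm", "kwargs": {
  "rows": [
    [[135,0.1,0,0,0,0,0],[135,0,0,0,0,0,0]]
  ]
}}

```text
t: 17.9
tcp_pos: [0.5279, 0.0688, 0.2016]
eef_rot: [0.689, 0.725, 0.0, -0.0]
wrist_force: [0.6, -2.6, 2.6]
opening: 0.0401
gripper_force: 1.7
```

Request:
{"fn": "move_arm", "kwargs": {
  "rows": [
    [[135,0.1,0,0,0,0,0],[135,0,0,0,0,0,0]]
  ]
}}

```text
t: 18.1
tcp_pos: [0.5278, 0.0698, 0.2017]
eef_rot: [0.689, 0.725, 0.0, -0.0]
wrist_force: [1.0, -3.0, 2.5]
opening: 0.0402
gripper_force: 1.6
```

Request:
{"fn": "move_arm", "kwargs": {
  "rows": [
    [[135,0.1,0,0,0,0,0],[135,0,0,0,0,0,0]]
  ]
}}

```text
t: 18.3
tcp_pos: [0.5277, 0.0707, 0.2016]
eef_rot: [0.689, 0.725, 0.0, -0.0]
wrist_force: [0.5, -3.2, 3.0]
opening: 0.0402
gripper_force: 1.6
```

Request:
{"fn": "move_arm", "kwargs": {
  "rows": [
    [[135,0.1,0,0,0,0,0],[135,0,0,0,0,0,0]]
  ]
}}

```text
t: 18.5
tcp_pos: [0.5277, 0.0717, 0.2016]
eef_rot: [0.689, 0.725, 0.0, -0.0]
wrist_force: [0.1, -3.7, 2.2]
opening: 0.0401
gripper_force: 1.5
```

Request:
{"fn": "move_arm", "kwargs": {
  "rows": [
    [[135,0.1,0,0,0,0,0],[135,0,0,0,0,0,0]]
  ]
}}

```text
t: 18.7
tcp_pos: [0.5276, 0.0727, 0.2016]
eef_rot: [0.689, 0.725, 0.0, -0.0]
wrist_force: [-0.5, -3.0, 2.1]
opening: 0.0404
gripper_force: 1.5
```

Request:
{"fn": "move_arm", "kwargs": {
  "rows": [
    [[135,0.1,0,0,0,0,0],[135,0,0,0,0,0,0]]
  ]
}}

```text
t: 18.9
tcp_pos: [0.5276, 0.0738, 0.2016]
eef_rot: [0.689, 0.725, 0.0, -0.0]
wrist_force: [0.8, -3.8, 2.6]
opening: 0.0403
gripper_force: 1.4
```

Request:
{"fn": "move_arm", "kwargs": {
  "rows": [
    [[135,0.1,0,0,0,0,0],[135,0,0,0,0,0,0]]
  ]
}}

```text
t: 19.1
tcp_pos: [0.5276, 0.0745, 0.2017]
eef_rot: [0.689, 0.725, -0.0, 0.0]
wrist_force: [0.3, -5.0, 1.7]
opening: 0.0402
gripper_force: 2.3
```

Contact with the jaw is starting. One more step should confirm it.

Request:
{"fn": "move_arm", "kwargs": {
  "rows": [
    [[135,0.1,0,0,0,0,0],[135,0,0,0,0,0,0]]
  ]
}}

```text
t: 19.3
tcp_pos: [0.5276, 0.075, 0.2017]
eef_rot: [0.689, 0.724, -0.001, 0.001]
wrist_force: [1.6, -8.1, 1.3]
opening: 0.0402
gripper_force: 3.7
```

Contact is confirmed: the TCP stalled while the force rose to 8 N. Now I'll retreat.

Request:
{"fn": "move_arm", "kwargs": {
  "rows": [
    [[135,0,0,0,0,0,0],[135,-0.2,0,0,0,0,0],[135,-0.5,0,0,0,0,0],[135,-1,0,0,0,0,0],[135,-1.5,0,0,0,0,0],[135,-2,0,-1,0,0,0],[135,-2,0,-3,0,0,0],[135,-3,0,-4,0,0,0],[135,-4,0,-4,0,0,0],[135,-4,0,-2,0,0,0],[135,-4,0,0,0,0,0],[135,-4,0,0,0,0,0],[135,-3,0,0,0,0,0],[135,-1,0,0,0,0,0],[135,0,0,0,0,0,0]]
  ]
}}

```text
t: 20.8
tcp_pos: [0.5418, -0.2233, 0.3367]
eef_rot: [0.69, 0.723, 0.0, -0.0]
wrist_force: [-0.5, 1.7, 0.4]
opening: 0.0403
gripper_force: 0.0
```

```bash
python3 - <<'E'
from h import *
from cell import snapshot
st()
a=pickle.load(open("top2.pkl","rb"));s=snapshot("top");pickle.dump(s,open("top3.pkl","wb"))
# stop shift since click-in: template match carriage+jaw root
g=lambda f:cv2.cvtColor(f,cv2.COLOR_RGB2GRAY)
for nm,(x0,y0,x1,y1) in dict(carr=(253,194,273,212),catch=(250,180,275,191),loupe=(218,238,238,258),padlock=(268,270,290,284)).items():
    t=g(a["frame"][y0:y1,x0:x1]);b=g(s["frame"][y0-6:y1+6,x0-6:x1+6])
    t=cv2.resize(t,None,fx=5,fy=5,interpolation=cv2.INTER_CUBIC);b=cv2.resize(b,None,fx=5,fy=5,interpolation=cv2.INTER_CUBIC)
    r=cv2.minMaxLoc(cv2.matchTemplate(b,t,cv2.TM_CCOEFF_NORMED));print(nm,"score",round(r[1],3),"shift px",(r[3][0]-30)/5,(r[3][1]-30)/5)
# tin: grey blob (low saturation, not bright) right of jaw
f=s["frame"][205:265,262:330];hsv=cv2.cvtColor(f,cv2.COLOR_RGB2HSV)
m=(hsv[:,:,1]<70).astype(np.uint8);m=cv2.morphologyEx(m,cv2.MORPH_OPEN,np.ones((5,5)))
n,l,stt,ce=cv2.connectedComponentsWithStats(m)
for i in range(1,n):
    if stt[i,4]<200: continue
    R=cv2.minAreaRect(np.argwhere(l==i)[:,::-1].astype(np.float32));P=cv2.boxPoints(R)
    for q in P:
        w=px2w(s,(q[0]+262,q[1]+205),.057);print(stt[i,4],q.round(1),((w-c)@ex*1e3).round(1),((w-c)@ey*1e3).round(1))
E
```

```text
t 20.8 board xy mm 10.9 -283.2 z 0.3367 op 0.0403 F [-0.5  1.7  0.4] tooly [ 0.999  0.047 -0.   ] toolz [-0.     0.001 -1.   ] q [-0.52  0.44 -0.2   0.93  0.    1.01]
carr score 0.935 shift px 0.0 0.2
catch score 0.999 shift px 0.0 0.0
loupe score 0.988 shift px -0.2 0.0
padlock score 0.998 shift px 0.0 0.0
1163 [-0.  0.] 97.2 134.4
1163 [38.  0.] 89.9 21.8
1163 [38. 48.] -51.9 30.2
1163 [ 0. 48.] -45.0 142.0
```

The stop has not moved. As a last check, I'll measure the tin's -y edge and squareness numerically.

```bash
python3 - <<'E'
from h import *
s=pickle.load(open("top3.pkl","rb"));hsv=cv2.cvtColor(s["frame"],cv2.COLOR_RGB2HSV)
pts=[]
for v in range(217,240,2):
    r=hsv[v,262:330,1].astype(int);k=np.where(r<70)[0]
    if len(k)<8: continue
    w=px2w(s,(262+k.max()+.5,v),.057);y=(w-c)@ey*1e3;x=(w-c)@ex*1e3;pts.append((x,y));print(v,262+k.min(),262+k.max(),x.round(1),y.round(1),len(k))
pts=np.array(pts);print(np.polyfit(pts[:,0],pts[:,1],1))
E
```

```text
221 262 299 42.5 26.1 38
223 262 300 36.4 23.5 39
225 262 300 30.5 23.8 39
227 263 300 24.6 24.2 38
229 263 300 18.6 24.5 38
231 263 300 12.7 24.9 38
233 263 300 6.8 25.2 38
235 263 300 0.9 25.6 38
237 263 300 -5.0 25.9 38
239 263 300 -10.9 26.3 38
[-0.03181956 25.47211678]
```

```bash
python3 -c "from cell import *;print(hand_in())"
```

```text
the job is handed in; nothing more can be done
None
```

I clicked the stop into the notch, pushed the tin flat against it (contact at about 8 N), moved the hand clear and handed the job in at about 21 s; `hand_in()` gave no verdict, but in the last camera check the stop, loupe and padlock were unmoved (I did not re-measure the tape, prints, torch or mug).

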